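Shut the clamshell case that holds the paste pots

ROBOT

A 6-joint arm with a two-finger parallel gripper is mounted at the origin on a cart in front of the work surface, level with it; the furniture and walls round the work are solid. World frame = base frame: x ahead of the robot, y to its left, z up, the work surface at z = 0. Lengths are in m, angles in rad, forces in N, time in s.
With the tool pointing down it reaches from about 0.375 to 0.975 m from the base axis. Payload 3.8 kg.
Tool frame: the origin (TCP) lies on the centre line of the jaws, within the pads' length; the fingertips stand 19 mm ahead of it and the grasp point (between the pads) is the TCP (env.nose_length is the distance from the TCP to the fingertips, in m); z points along the fingers, y is the direction in which the jaws open and shut (so a half turn about z gives the same grasp; the last joint's range is limited). The gripper opens to 88 mm and grips with 3 to 60 N. Pads are 18 mm wide; open, the fingers measure 123 mm over their backs; the gripper's body (75 mm by 187 mm) begins 45 mm behind the grasp point.
Start: joints at [1.113, 0.264, 1.604, -0, 1.274, -0.037], TCP at [0.276, 0.616, 0.258] pointing down, gripper open.
Joint ranges: [-2.63, 2.63], [-0.94, 2.18], [0.31, 2.57], [-1.31, 4.45], [0, 2.66], [-2.55, 2.55]. Speed limits (rad/s): [2.57, 2.57, 3.14, 3.14, 3.14, 3.14].

INTERFACE

Orientations are given as a unit quaternion [x, y, z, w].
In Python, from bench import env gives the robot as it stands. The module is installed in compiled form; this text tells all that it offers.
- The arm moves only by the tool jog_arm, never from a script. Its argument "steps" is a list of rows, each a list of 5 numbers: the finger opening in mm, from 0 to 88.1, then the shift along the tool's x, y, z in units of 3 cm (1.0 is 3 cm), then the turn about the tool's z in units of 0.12 rad (1.0 is 0.12 rad). A call has 1 to 5 rows; each row shifts and turns the commanded pose from where the row before left it, along the tool's axes as they then stand; what a row does not reach is not made up. A row lasts 1/10 s, in which the tool goes at most 50 mm and 8.59 degrees, less where a joint would pass 70% of its speed; a pose out of reach is approached as far as the arm can. A call with a number of a shift or a turn outside -1 to 1 is refused whole. A call with a gripper value outside its range is refused whole. The fingers move at their own pace and stop on an object; the grip force is fixed at half the most. Time passes only in rows, so rows that do not move let the fingers close. It gives the time, the measured TCP pose, the force and the opening at its end, in the units of the state.
- env.sense(): the state, without advancing time (a new reading comes with each control period).
- env.get_image(name): name is "side" or "top"; returns the picture (400x640x3 uint8, red, green, blue); there is no depth.
- env.camera_model(name): a dict with "vfov" (degrees; the focal length in pixels is half the picture's height over the tangent of half this angle, whatever the lens; pixels are square), "cx", "cy" (the principal point, pixels), "R" (3x3) and "t" (3): a world point X has camera coordinates R X + t. Camera axes: x right, y down, z forward; pixel columns grow to the right and rows downward; lengths in m; the calibration is good to about 2 mm. A picture is of the moment at which its call begins. camera_model takes no time and is no camera call.
- env.job_done(): hands the job in, once; it reports no verdict.
The state is a dict: "time": time; "joint_pos": joint angles; "qd": joint speeds; "tau": joint torques, N m; "position": TCP position; "tcp_rot": TCP orientation; "contact_force": force on the tool from outside, world axes, zero at the start; "torque": the same for the moment, N m; "width": opening from 0.0 (shut) to 1.0 (fully open).
Only numpy, scipy, OpenCV 4.12 (cv2) and the standard library are available. Lean on these libraries where they do the work, as an engineer would, in place of code of your own. Each camera call takes 0.05 s, during which the arm holds its last target.

TASK

Two identical grey clamshell cases stand open on the wooden board on the bench. Swing the upper shell of the one that holds the two white paste pots over and press it down until the two halves meet edge to edge, to keep the sawdust out. Leave the empty case standing open as it is.

Things in the scene. Friction and masses are not known exactly. Their poses are not given: they have to be found in the camera images.
- pots_lid (a joint): hinge of the upper shell of the case that holds the two white pots, rad: 0 = shut, halves edge to edge (hard stop); grows as it opens; starts at 1.65 to 1.95 (leaning back past upright); limit 2.1. It is stiff: the shell stays at any angle it is left at and must be pushed all the way down (about 2 N at its free edge, no latch). The pots sit fast and do not touch the shell.
- pots_hinge (a point): middle of the hinge line of the case with the pots, at seam height: 28 mm above the 18 mm wooden board. Axes fixed to the lower half: x level, from the case's front to its back, z up, y along the hinge. The case stands fast. Each half: 100 mm deep (from the hinge to -x), 128 mm long (y), 28 mm high, 4 mm walls. A 40 mm long, 6 mm thick thumb lip juts 11 mm from each front edge at the seam.
- pots_lid_edge (a point): on the upper shell of the case with the pots, moving with it: middle of the free (front) edge of its flat outer face, 100 mm from the hinge along the shell and 28 mm out from the seam plane; 56 mm above the board with the case shut. Its x runs along the shell to the hinge, y along the hinge, z out of the outer face.
- empty_lid_edge (a point): the same point on the upper shell of the other, empty case (same size, grey, both round sockets of its black insert empty), which is to be left alone

How it is judged:
At the end, for the whole second after the job is handed in: The case with the pots is shut and at rest: its upper shell is within 0.087 rad (5 degrees, 9 mm at the front edge) of fully down. The empty case's upper shell stands where it stood, within 30 mm at its free edge (value of joint pots_lid below 0.087 rad and velocity of joint pots_lid between -0.05 and 0.05 rad/s and distance of empty_lid_edge from where it was at the start of the episode below 0.03 m); the robot touches nothing.
It fails at once if the upper shell of the empty case is moved (more than 30 mm at its free edge) (distance of empty_lid_edge from where it was at the start of the episode above 0.03 m).
It also fails if it takes over 35 s, if anything falls off the work surface, if the arm or the gripper's body presses on something with over 40 N, if the wrist force passes 120 N, or if a joint passes its speed limit or range.

## Working session

There is one attempt and no reset: what is moved stays moved. The work goes in short steps, Python scripts to look and compute and a tool call to move; the robot and the scene stay as the last step left them, time stands still between calls to the robot, and variables do not carry over. Pictures are saved under pics/ and viewed, and the job is handed in when it is done.

Besides the shell and the picture viewer there is one more tool, called after "Emit:" by a JSON object that holds its "method" and its "body". jog_arm: Moves the arm, as the interface text tells. Its arguments: {"type":"object","properties":{"steps":{"type":"array"}},"required":["steps"]}

```bash
mkdir -p pics; python3 - <<'E'
from bench import env
import cv2
for n in ("side","top"):
    im=env.get_image(n); cv2.imwrite(f"pics/{n}0.png",im[:,:,::-1])
    m=env.camera_model(n); print(n,m)
s=env.sense(); print(s)
E
```

```text
side {'vfov': 56.9224060608561, 'cx': 318.7089330976517, 'cy': 196.5545053488014, 'R': array([[-0.85109582, -0.52500916, -0.00113334],
       [-0.29326837,  0.47720759, -0.82841208],
       [ 0.43546478, -0.70472568, -0.56011797]]), 't': array([0.42448833, 0.22952506, 0.67882407])}
top {'vfov': 47.146732199689126, 'cx': 325.57634708532066, 'cy': 201.73795255377527, 'R': array([[ 0.01753604, -0.99965764,  0.01941865],
       [-0.99602705, -0.01916168, -0.0869652 ],
       [ 0.08730752, -0.01781647, -0.99602207]]), 't': array([-0.04035609,  0.5185646 ,  1.11783761])}
{'time': 0.1, 'joint_pos': array([ 1.11308401e+00,  2.64712917e-01,  1.60520824e+00, -1.07121120e-05,
        1.27372906e+00, -3.69135919e-02]), 'qd': array([ 0.00030669, -0.00120733, -0.00123532,  0.00173821, -0.00075644,
       -0.00042985]), 'tau': array([ 3.87091814e-04, -5.03621900e+01, -3.58069754e+01,  7.31170736e-02,
        2.33881781e-02, -4.15120849e-05]), 'position': array([0.27547805, 0.61557014, 0.2565046 ]), 'tcp_rot': array([ 2.08848822e-01,  9.77947397e-01, -9.98733318e-04, -2.46881315e-04]), 'contact_force': array([-0.44797055, -0.02161219,  0.66252929]), 'torque': array([0.02814795, 0.0642217 , 0.06154386]), 'width': 0.9990067983456352}
```

View pics/side0.png

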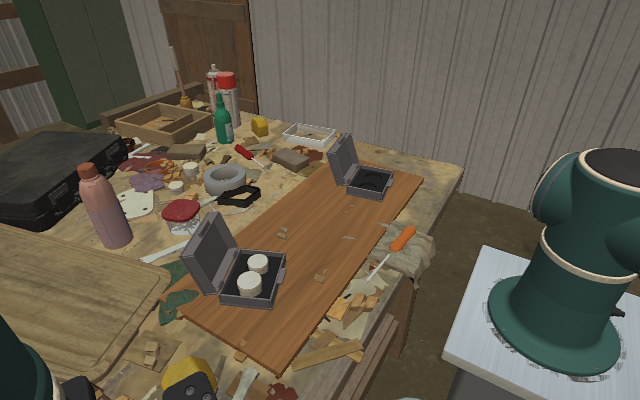

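View pics/top0.png

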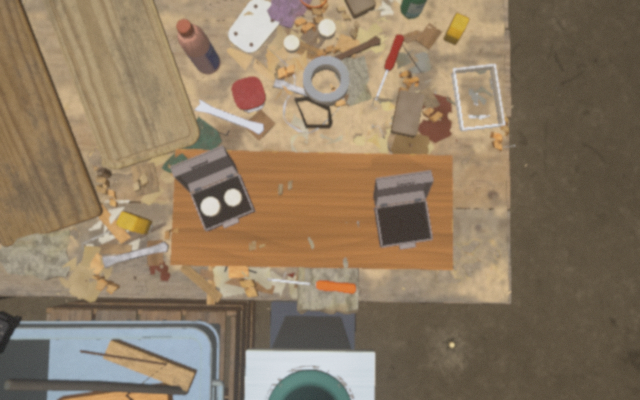

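The case with the pots is the left one in the top view (about (215,185)) and the near one in the side view (about (240,265)). The empty case is the right one in the top view (about (403,210)). Both fronts face the robot. I'll zoom in to fit the pose.

```bash
python3 - <<'E'
import cv2
a=cv2.imread("pics/side0.png")[200:320,170:300]; b=cv2.imread("pics/top0.png")[140:240,160:265]
cv2.imwrite("pics/zs.png",cv2.resize(a,None,fx=5,fy=5,interpolation=cv2.INTER_CUBIC)[:600])
cv2.imwrite("pics/zt.png",cv2.resize(b,None,fx=6,fy=6,interpolation=cv2.INTER_CUBIC)[:600])
E
```

```text
(no output)
```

View pics/zs.png

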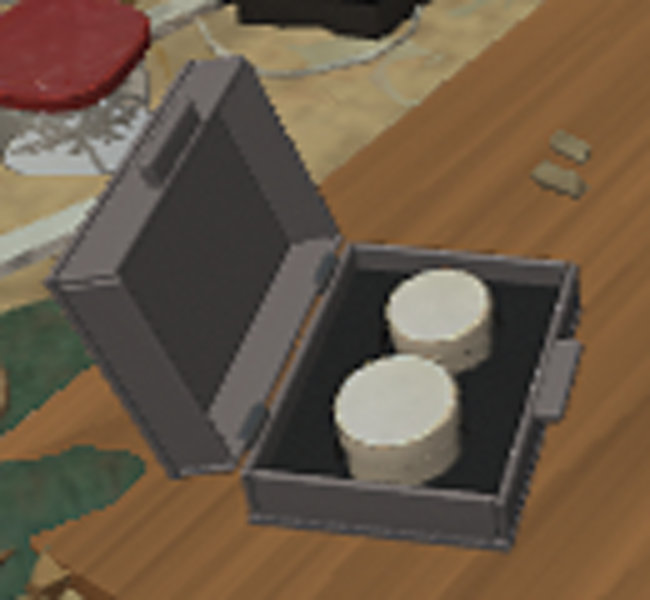

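View pics/zt.png

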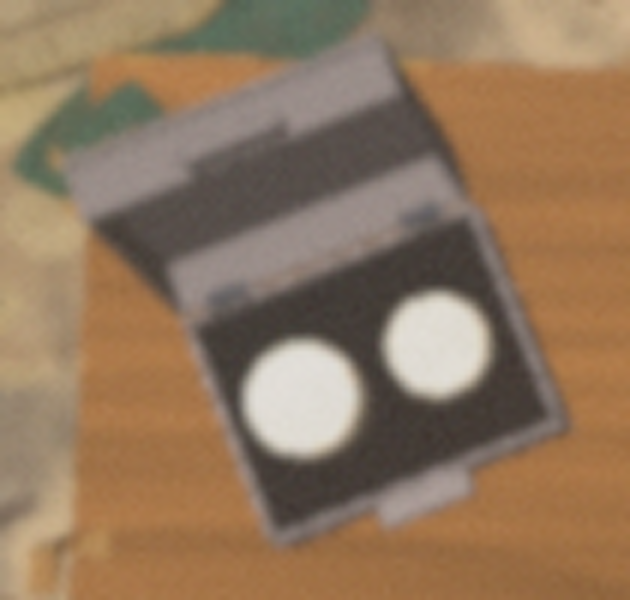

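```bash
cat > fit.py <<'E'
import numpy as np
from scipy.optimize import least_squares
from bench import env
def proj(n,X):
    m=env.camera_model(n); f=200/np.tan(np.radians(m['vfov']/2))
    c=np.atleast_2d(X)@m['R'].T+m['t']; return np.c_[m['cx']+f*c[:,0]/c[:,2],m['cy']+f*c[:,1]/c[:,2]]
def world(p,pts):
    hx,hy,yaw,q=p; c,s=np.cos(yaw),np.sin(yaw); o=[]
    for k,r,y,z in pts:  # r distance from hinge to front, z from seam
        if k=='L': x,zz=-r,z
        else: x,zz=-(r*np.cos(q)-z*-np.sin(q)*-1) if 0 else -(r*np.cos(q)-z*np.sin(q)), r*np.sin(q)+z*np.cos(q)
        # lid: along dir u=(-cos q, sin q), outward n=(sin q, cos q)
        if k=='U': x=-r*np.cos(q)+z*np.sin(q); zz=r*np.sin(q)+z*np.cos(q)
        o.append([hx+c*x-s*y,hy+s*x+c*y,0.046+zz])
    return np.array(o)
h=.064
S=[(('L',.1,h,0),502,495),(('L',0,h,0),248,480),(('L',.1,-h,0),578,265),(('L',0,-h,0),352,247),(('L',.1,h,-.028),510,547),
(('U',.1,h,.028),52,285),(('U',.1,-h,.028),195,62),(('U',.1,h,0),118,278),(('U',.1,-h,0),240,58),(('U',0,h,.028),172,475),(('U',0,h,0),240,465)]
T=[(('L',.1,h,0),282,543),(('L',.1,-h,0),568,425),(('L',0,-h,0),480,208),(('L',0,h,0),190,320),
(('U',.1,h,.028),65,170),(('U',.1,-h,.028),385,38),(('U',.1,h,0),95,218),(('U',.1,-h,0),400,95)]
us=np.array([[a[1]/5+169.6,a[2]/5+199.6] for a in S]); ut=np.array([[a[1]/6+159.6,a[2]/6+139.6] for a in T])
def res(p): return np.r_[(proj('side',world(p,[a[0] for a in S]))-us).ravel(),(proj('top',world(p,[a[0] for a in T]))-ut).ravel()]
if __name__=="__main__":
    r=least_squares(res,[.45,.2,.3,1.8]); print(r.x); print(r.fun.reshape(-1,2).round(1).tolist())
    p=r.x
    print(world(p,[('U',.1,0,.028),('U',.1,h,.028),('U',.1,-h,.028)]).round(3).tolist())
    q=p.copy(); q[3]=0; print(world(q,[('U',.1,0,.028),('L',.1,0,0)]).round(3).tolist())
E
python3 fit.py
```

```text
[0.55725832 0.24015841 0.42227841 1.85562099]
[[1.4, 1.1], [-1.4, -1.5], [0.6, -1.2], [-0.7, -1.7], [0.9, 0.9], [-1.1, -0.8], [-1.3, -0.3], [-0.1, -1.4], [2.0, -1.7], [0.5, 0.9], [0.2, 1.5], [-0.9, 1.3], [0.6, 0.2], [-0.4, -1.2], [-1.0, 0.5], [-0.1, -1.0], [-0.3, -0.9], [-1.7, 1.4], [1.0, -0.2]]
[[0.607, 0.263, 0.134], [0.581, 0.321, 0.134], [0.634, 0.204, 0.134]]
[[0.466, 0.199, 0.074], [0.466, 0.199, 0.046]]
```

Emit:
{"method": "jog_arm", "body": {"steps": [[0,0,0,0,-1],[0,0,0,0,-1],[0,0,0,0,-1],[0,0,0,0,-1],[0,0,0,0,-1]]}}

```text
time: 0.6
position: [0.2755, 0.6158, 0.2569]
tcp_rot: [-0.092, 0.996, -0.001, -0.0]
contact_force: [-0.6, -0.4, 0.9]
width: 0.571
```

Emit:
{"method": "jog_arm", "body": {"steps": [[0,0,0,0,-1],[0,0,0,0,-1],[0,0,0,0,0]]}}

```text
time: 0.9
position: [0.2756, 0.6158, 0.257]
tcp_rot: [-0.208, 0.978, -0.0, -0.0]
contact_force: [0.7, 0.1, -0.2]
width: 0.299
```

```bash
cat > st.py <<'E'
import numpy as np
from bench import env
from scipy.spatial.transform import Rotation as R
P=np.array([.557,.240]);yaw=.422
def st(tx=None,tz=None,ty=0):
    s=env.sense(); p=s['position']; M=R.from_quat(s['tcp_rot']).as_matrix()
    c,n=np.cos(yaw),np.sin(yaw); d=p[:2]-P
    print('t',round(s['time'],2),'case x,y',(d@[c,n]).round(4),(d@[-n,c]).round(4),'tip z',round(p[2]-.019,4),'F',s['contact_force'].round(1),'w',round(s['width'],2),'toolx',M[:,0].round(3),'z',M[:,2].round(3),'q',s['joint_pos'].round(2))
    if tx is not None:
        W=np.r_[P+tx*np.array([c,n])+ty*np.array([-n,c]),tz+.019]
        print('units',(M.T@(W-p)/.03).round(2))
E
python3 -c "
from st import *
st(.085,.238)"
```

```text
t 0.9 case x,y -0.1028 0.4581 tip z 0.238 F [ 0.7  0.1 -0.2] w 0.3 toolx [-0.913 -0.407  0.001] z [-0.001 -0.001 -1.   ] q [ 1.11  0.26  1.6  -0.    1.27 -0.88]
units [-6.300e+00 -1.525e+01  1.000e-02]
```

Emit:
{"method": "jog_arm", "body": {"steps": [[0,-0.4,-0.95,0,0],[0,-0.4,-0.95,0,0],[0,-0.4,-0.95,0,0],[0,-0.4,-0.95,0,0],[0,-0.4,-0.95,0,0]]}}

```text
time: 1.4
position: [0.3891, 0.5094, 0.2573]
tcp_rot: [-0.207, 0.978, -0.0, -0.0]
contact_force: [0.5, 0.1, -0.5]
width: 0.004
```

Emit:
{"method": "jog_arm", "body": {"steps": [[0,-0.4,-0.95,0,0],[0,-0.4,-0.95,0,0],[0,-0.4,-0.95,0,0],[0,-0.4,-0.95,0,0],[0,-0.4,-0.95,0,0]]}}

```text
time: 1.9
position: [0.502, 0.4035, 0.2574]
tcp_rot: [-0.206, 0.978, -0.0, -0.0]
contact_force: [0.6, 1.1, 0.0]
width: 0.006
```

Emit:
{"method": "jog_arm", "body": {"steps": [[0,-0.4,-0.95,0,0],[0,-0.4,-0.95,0,0],[0,-0.4,-0.95,0,0],[0,-0.4,-0.95,0,0],[0,-0.4,-0.95,0,0]]}}

```text
time: 2.4
position: [0.6148, 0.2978, 0.2573]
tcp_rot: [-0.206, 0.978, -0.0, -0.0]
contact_force: [0.1, -0.2, 0.6]
width: 0.005
```

Emit:
{"method": "jog_arm", "body": {"steps": [[0,-0.3,-0.95,0,0],[0,0,0,0,0],[0,0,0,0,0]]}}

```text
time: 2.7
position: [0.634, 0.2759, 0.2571]
tcp_rot: [-0.206, 0.978, 0.0, -0.001]
contact_force: [0.0, -0.0, -0.7]
width: 0.007
```

```bash
python3 -c "
from st import *
import cv2
st(.085,.105)
for n in ('side','top'): cv2.imwrite(f'pics/{n}1.png',env.get_image(n)[:,:,::-1])"
```

```text
t 2.7 case x,y 0.085 0.0012 tip z 0.2381 F [ 0.  -0.  -0.7] w 0.01 toolx [-0.915 -0.404  0.001] z [-0.001  0.    -1.   ] q [ 0.37  0.3   1.57  0.    1.28 -1.61]
units [-0.01 -0.04  4.44]
```

View pics/side1.png

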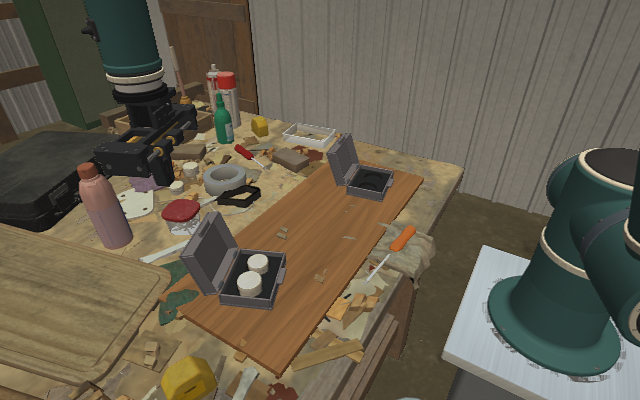

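View pics/top1.png

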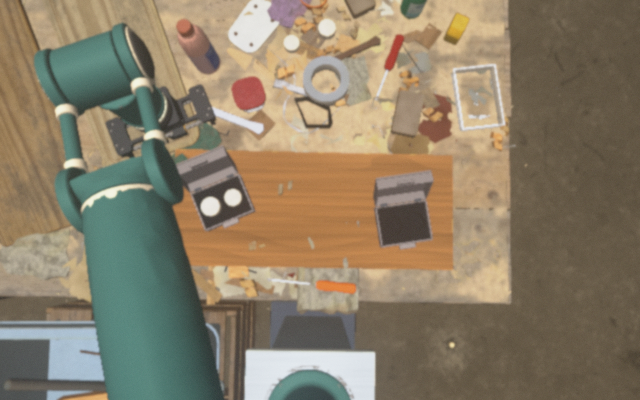

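```bash
python3 -c "
from fit import *
for X in ([.634,.276,.257],[.634,.276,.238],[.634,.276,.33]): print(proj('side',X),proj('top',X))"
python3 -c "
import cv2
for n in ('side','top'):
    a=cv2.imread(f'pics/{n}1.png')[60:260,80:280]; cv2.imwrite(f'pics/z{n}1.png',cv2.resize(a,None,fx=3,fy=3))"
```

```text
[[162.91843561 174.05097161]] [[174.77107892 131.11910763]]
[[165.57497287 183.69333948]] [[177.65416496 133.36754619]]
[[151.79792599 133.68713164]] [[162.48498059 121.53752152]]
```

View pics/zside1.png

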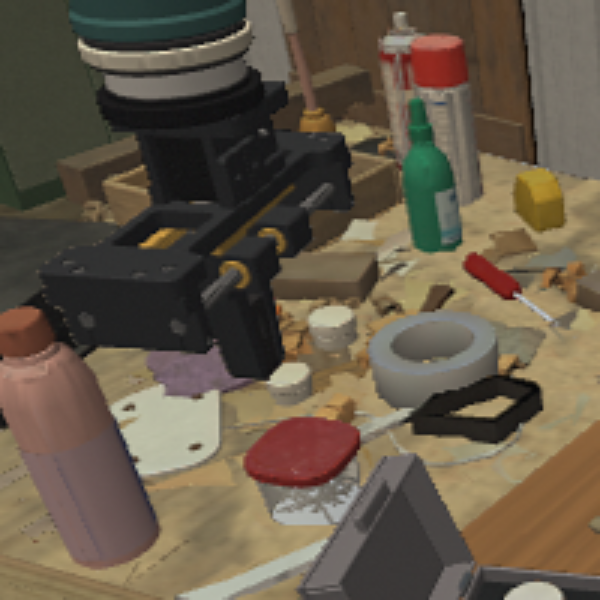

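View pics/ztop1.png

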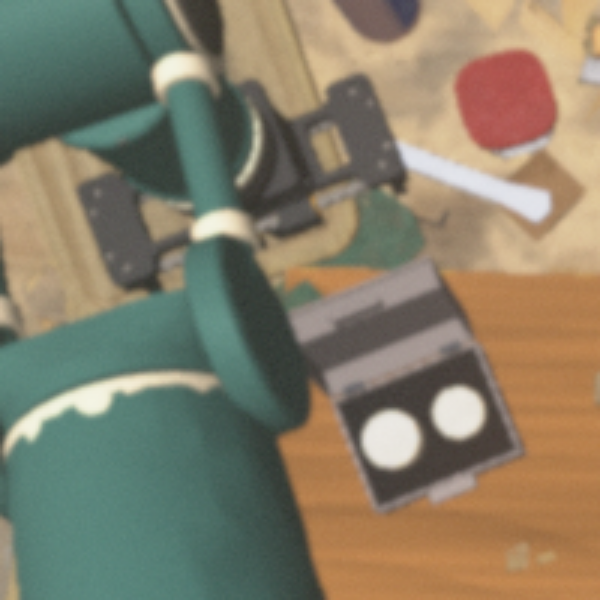

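Emit:
{"method": "jog_arm", "body": {"steps": [[0,0,0,0.9,0],[0,0,0,0.9,0],[0,0,0,0.9,0],[0,0,0,0.9,0],[0,0,0,0.8,0]]}}

```text
time: 3.3
position: [0.6325, 0.2778, 0.1244]
tcp_rot: [-0.209, 0.978, 0.0, -0.0]
contact_force: [0.5, 0.1, 0.1]
width: 0.01
```

Emit:
{"method": "jog_arm", "body": {"steps": [[0,0.3,0,0,0],[0,0.3,0,0,0],[0,0,0,0,0]]}}

```text
time: 3.6
position: [0.6168, 0.2696, 0.1275]
tcp_rot: [-0.208, 0.978, 0.0, 0.001]
contact_force: [-0.0, 0.2, 0.5]
width: 0.002
```

```bash
python3 -c "
from st import *
import cv2
st(.028,.105)
cv2.imwrite(f'pics/side2.png',cv2.resize(env.get_image('side')[100:320,100:320,::-1],None,fx=2.5,fy=2.5))"
```

```text
t 3.6 case x,y 0.0667 0.0025 tip z 0.1085 F [-0.   0.2  0.5] w 0.0 toolx [-0.913 -0.408 -0.001] z [ 0.001  0.001 -1.   ] q [ 0.38  0.36  1.73  0.    1.05 -1.62]
units [ 1.29 -0.09  0.11]
```

View pics/side2.png

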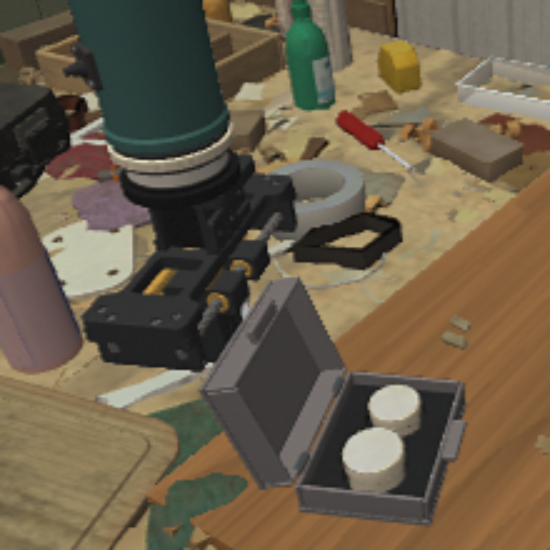

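The shut fingers are now behind the lid, hidden by it at about (225,350) in the crop, and the body is clear above. I'll push forward in small rows.

Emit:
{"method": "jog_arm", "body": {"steps": [[0,0.25,0,0.05,0],[0,0.25,0,0,0],[0,0.25,0,0,0],[0,0.25,0,0,0],[0,0.25,0,0,0]]}}

```text
time: 4.15
position: [0.584, 0.2541, 0.1253]
tcp_rot: [-0.208, 0.978, 0.0, 0.002]
contact_force: [4.7, 2.2, 4.8]
width: 0.008
```

Emit:
{"method": "jog_arm", "body": {"steps": [[0,0.25,0,0,0],[0,0.25,0,0,0],[0,0.25,0,0,0],[0,0,0,0,0]]}}

```text
time: 4.55
position: [0.5613, 0.2441, 0.1244]
tcp_rot: [-0.208, 0.978, -0.0, -0.001]
contact_force: [1.2, 0.4, 2.5]
width: 0.005
```

```bash
python3 -c "
from st import *
import cv2
st(-.02,.105)
cv2.imwrite(f'pics/side3.png',cv2.resize(env.get_image('side')[100:320,100:320,::-1],None,fx=2.5,fy=2.5))"
```

```text
t 4.55 case x,y 0.0056 0.002 tip z 0.1054 F [1.2 0.4 2.5] w 0.0 toolx [-0.913 -0.407  0.002] z [-0.002 -0.001 -1.   ] q [ 0.37  0.26  1.87 -0.    1.01 -1.62]
units [ 0.85 -0.07  0.01]
```

View pics/side3.png

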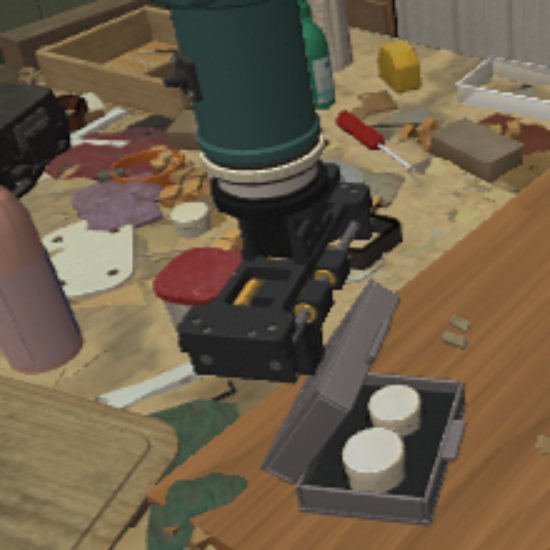

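The lid has swung forward to about 1 rad and the contact forces are small. I'll continue forward, then diagonally down.

Emit:
{"method": "jog_arm", "body": {"steps": [[0,0.25,0,0,0],[0,0.25,0,0,0],[0,0.25,0,0,0],[0,0.25,0,0,0],[0,0.2,0,0,0]]}}

```text
time: 5.1
position: [0.5285, 0.2296, 0.1237]
tcp_rot: [-0.208, 0.978, -0.0, -0.001]
contact_force: [1.7, 0.9, 0.8]
width: 0.001
```

Emit:
{"method": "jog_arm", "body": {"steps": [[0,0.2,0,0.13,0],[0,0.2,0,0.13,0],[0,0.2,0,0.13,0],[0,0.2,0,0.13,0],[0,0,0,0,0]]}}

```text
time: 5.6
position: [0.506, 0.2196, 0.1073]
tcp_rot: [-0.208, 0.978, -0.0, -0.002]
contact_force: [0.4, -0.7, -0.1]
width: 0.002
```

```bash
python3 -c "
from st import *
import cv2
st(-.078,.074)
cv2.imwrite(f'pics/side4.png',cv2.resize(env.get_image('side')[100:320,100:320,::-1],None,fx=2.5,fy=2.5))"
```

```text
t 5.6 case x,y -0.0549 0.0022 tip z 0.0883 F [ 0.4 -0.7 -0.1] w 0.0 toolx [-0.913 -0.407  0.004] z [-0.003 -0.001 -1.   ] q [ 0.36  0.18  2.01 -0.    0.96 -1.63]
units [ 0.77 -0.08  0.48]
```

View pics/side4.png

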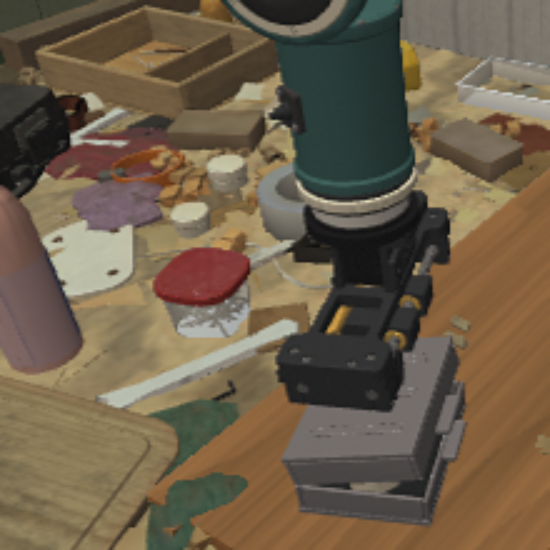

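Nearly shut, with a gap still visible at the front, around (370,485). I'll move on and press down.

Emit:
{"method": "jog_arm", "body": {"steps": [[0,0.26,0,0.12,0],[0,0.26,0,0.12,0],[0,0.25,0,0.12,0],[0,0,0,0.1,0],[0,0,0,0,0]]}}

```text
time: 6.15
position: [0.4858, 0.2106, 0.094]
tcp_rot: [-0.208, 0.978, -0.0, -0.001]
contact_force: [-0.0, 0.7, -0.7]
width: 0.004
```

```bash
python3 -c "
from st import *
st(-.078,.074)"
```

```text
t 6.15 case x,y -0.077 0.0023 tip z 0.075 F [-0.   0.7 -0.7] w 0.0 toolx [-0.913 -0.407  0.002] z [-0.002 -0.001 -1.   ] q [ 0.36  0.15  2.06 -0.    0.93 -1.63]
units [ 0.03 -0.08  0.03]
```

Emit:
{"method": "jog_arm", "body": {"steps": [[0,0,0,0.05,0],[0,0,0,0.05,0],[0,0,0,0,0]]}}

```text
time: 6.45
position: [0.4869, 0.211, 0.0933]
tcp_rot: [-0.208, 0.978, -0.0, -0.0]
contact_force: [-5.1, -1.4, 10.8]
width: 0.007
```

```bash
python3 -c "
from st import *
import cv2
st(-.078,.074)
cv2.imwrite(f'pics/side5.png',cv2.resize(env.get_image('side')[200:320,170:320,::-1],None,fx=5,fy=5))"
```

```text
t 6.45 case x,y -0.0759 0.0022 tip z 0.0743 F [-5.1 -1.4 10.8] w 0.01 toolx [-0.913 -0.407  0.001] z [-0.001 -0.    -1.   ] q [ 0.36  0.16  2.06 -0.    0.92 -1.63]
units [ 0.07 -0.07  0.01]
```

View pics/side5.png

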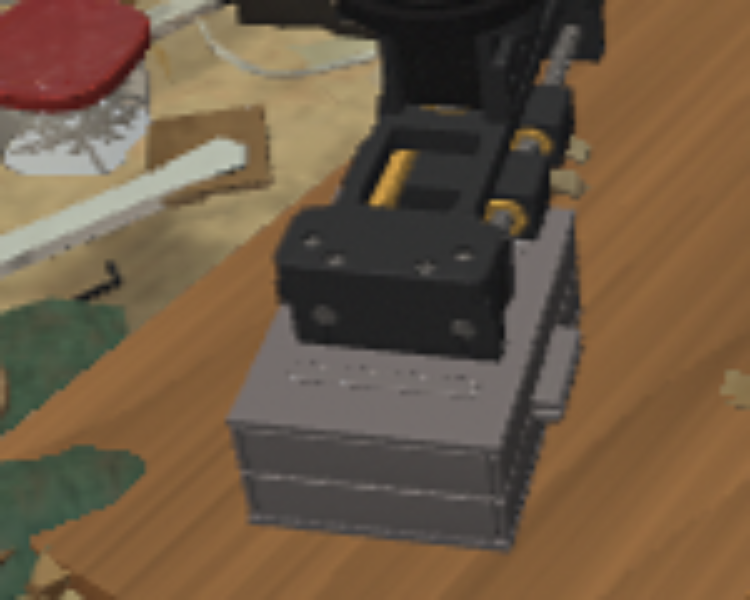

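The case is shut: an even seam runs from (245,475) to (505,497), with 10.8 N on the hard stop. Now lifting straight up.

Emit:
{"method": "jog_arm", "body": {"steps": [[0,0,0,-0.3,0],[0,0,0,-0.8,0],[0,0,0,-1,0],[0,0,0,-1,0],[0,0,0,-1,0]]}}

```text
time: 7.0
position: [0.487, 0.2111, 0.2162]
tcp_rot: [-0.208, 0.978, 0.0, 0.0]
contact_force: [0.9, 0.6, 0.1]
width: 0.005
```

Emit:
{"method": "jog_arm", "body": {"steps": [[0,-0.5,0,-0.9,0],[0,-0.5,0,0,0],[0,0,0,0,0],[0,0,0,0,0],[0,0,0,0,0]]}}

```text
time: 7.5
position: [0.5132, 0.2228, 0.2406]
tcp_rot: [-0.208, 0.978, -0.0, -0.001]
contact_force: [0.1, -0.0, -0.4]
width: 0.003
```

```bash
python3 -c "
from st import *
import cv2
st()
a=env.get_image('side')[:,:,::-1]; cv2.imwrite('pics/side6.png',a)
cv2.imwrite('pics/side6z.png',cv2.resize(a[200:320,170:320],None,fx=5,fy=5))
b=cv2.imread('pics/side0.png'); 
d=cv2.absdiff(a,b)[125:205,320:400]; print('empty case change',d.max(),d.mean())
t=env.get_image('top')[:,:,::-1]; d=cv2.absdiff(t,cv2.imread('pics/top0.png'))[165:255,365:440]; print(d.max(),d.mean())
"
```

```text
t 7.5 case x,y -0.0471 0.0022 tip z 0.2216 F [ 0.1 -0.  -0.4] w 0.0 toolx [-0.913 -0.407  0.002] z [-0.002 -0.001 -1.   ] q [ 0.37  0.06  1.87 -0.    1.21 -1.63]
empty case change 7 2.8569270833333333
14 4.427654320987655
```

View pics/side6z.png

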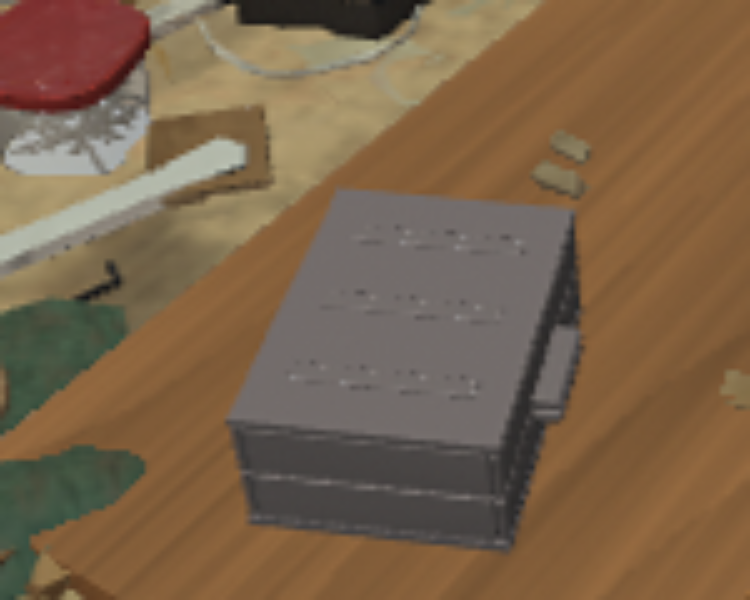

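View pics/side6.png

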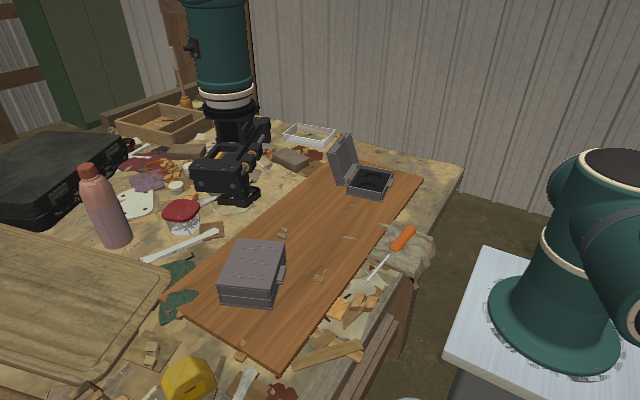

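The case stays shut with its seam and lips together (lips at about (560,370) in the crop). The empty case at (360,165) still stands open, and the arm is clear and at rest.

```bash
python3 -c "
from bench import env
print(env.job_done())"
```

```text
the job is handed in; nothing more can be done
None
```

The case with the two white pots is shut, and I handed the job in at about 7.5 s. I located it from both cameras (fit within about 2 px). With the fingers shut, I pushed its upper shell over from behind and pressed it onto the hard stop; the highest force seen in a reading was about 12 N.

My last checks, all by camera and the arm's own readings:
- **Pots case:** the side view shows an even, closed seam with the thumb lips together, and it stayed that way after I lifted off. The fingertips bottomed out at a height of 74.3 mm; 74 mm is fully shut.
- **Empty case:** it is still standing open, and both camera views of it match the first pictures to within image noise.
- **Robot:** the arm is about 15 cm above the case, at rest, with the contact force near zero.

No check failed or disagreed. I could not read the hinge angle directly, and handing in gave no verdict.

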